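# Knock the jammed follower through a tube mould with the spring knocker

### The job

The wooden follower block is jammed sticking out of the near end of the steel tube mould. Draw the spring knocker's upright handle plate all the way back until the sear catches and let go of it so that it stays cocked, then press the sear's paddle so that the striker fires freely and drives the block in to the mould's rim. Leave the block to the striker (do not touch it yourself), and do not disturb the sauce bottle, the spray can or the jar standing nearby.

Things in the scene. Friction and masses are not known exactly. Their poses are not given: they have to be found in the camera images.
- knocker: Bench knocker, fixed: aluminium base 455 x 130 x 12 mm. Origin on the worktop under the centre line; z up; x along the line of fire (base from x = -240 to +215 mm, mould end), y to its left. The steel tube mould (74 mm diameter) lies along x from 100 to 190 mm, top 100 mm up. All but the handle plate is under 101 mm high. The rod's tail reaches x = -328 mm when drawn.
- handle_front (a point): Centre of the front face (mould side) of the striker's upright dark steel handle plate: 70 mm wide (y), 8 mm thick (x), free from 85 to 145 mm above the worktop; this point is 127 mm up. Ahead of it the space above 80 mm up is free as far as the block, which begins about 100 mm away. Push this face to the knocker's -x to draw the striker.
- striker (a joint): How far the striker is drawn to the knocker's -x, m. Starts at 0.020 to 0.026, its nose on the jammed block. A spring pulls it forward: 9 N there, 19 N at the sear, and a little more to lift the sear. The sear drops behind its collar at 0.085: draw to about 0.092 (hard stop 0.098), let go, and it rests at about 0.085. 0: fully forward, as after firing.
- paddle_top (a point): Centre of the top of the sear's paddle, a flat steel pad 45 (x) by 50 mm (y), 92 mm above the worktop, 70 mm behind (-x) and 103 mm left (+y) of the knocker's origin. Pressed down it turns about an axle 60 mm to its -x and lifts the sear: a cocked striker fires after about 7 to 11 mm, at 10 to 17 N. Travel 18 mm; springs back up.
- sear (a joint): Angle of the sear rocker in rad: 0 with the paddle up, growing to 0.3 with the paddle fully down. It also rises to about 0.15 as the collar passes under the sear, and drops back to 0 when the sear has caught.
- plug (a joint): How far the wooden follower block (63 mm diameter, 110 mm long) has moved into the mould, to the knocker's +x, m. At 0 it sticks out 24 mm at the near end, towards the striker; starts at 0 to 0.006. At 0.024 it is flush with the rim; a blow leaves it at 0.026 to 0.03. Jammed with 24 N of friction: the resting striker does not move it.
- sauce: Red sauce bottle, 64 mm diameter, 150 mm tall, standing loose; origin at the centre of its underside. Leave alone.
- spray: White spray can, 54 mm diameter, 160 mm tall, standing loose; origin at the centre of its underside. Leave alone.
- jar: Glass jar with steel cap, 72 mm diameter, 90 mm tall, standing loose; origin at the centre of its underside. Leave alone.

How it is judged:
By the outcome, as a careful person would: the job done as asked, in the order asked, and still so for the second after the job is handed in, with the robot touching nothing.
It also fails if it takes over 42 s, if anything falls off the work surface, if the arm or the gripper's body presses on something with over 40 N, if the wrist force passes 120 N, or if a joint passes its speed limit or range.

### The arm

A 6-joint arm with a two-finger parallel gripper is mounted at the origin on the work surface. World frame = base frame: x ahead of the robot, y to its left, z up, the work surface at z = 0. Lengths are in m, angles in rad, forces in N, time in s.
With the tool pointing down it reaches from about 0.3 to 0.875 m from the base axis. Payload 6.4 kg.
Tool frame: the origin (TCP) lies at the very end of the fingers, on their centre line; the grasp point (between the pads) lies 19 mm behind it; z points along the fingers, y is the line along which they close (so a half turn about z gives the same grasp; the last joint's range is limited). The gripper opens to 85 mm and grips with 20 to 120 N. Pads are 22 mm wide; open, the fingers measure 114 mm over their backs; the gripper's body (76 mm by 85 mm) begins 54 mm behind the grasp point. The pads swing forward as they close: fully open they stand 13 mm farther back than shut.
Start: joints at [1.128, 0.181, 1.607, -0, 1.354, -0.206], TCP at [0.135, 0.559, 0.231] pointing down, gripper open.
Joint ranges: [-2.99, 2.99], [-0.89, 2.07], [0.3, 2.58], [-1.14, 4.28], [0, 2.63], [-3.12, 3.12]. Speed limits (rad/s): [2.57, 2.57, 3.01, 3.14, 3.14, 3.14].

### API

Orientations are given as a unit quaternion [x, y, z, w].
In Python, from plant import bot, camera, get_calibration gives the robot as it stands.
- The arm moves only by the tool step_arm, never from a script. Its argument "moves" is a list of rows, each a list of 7 numbers: the shift along the tool's x, y, z in m, then the turn, a rotation vector about the tool's x, y, z in degrees, then the closure, from -1 (fully open) to 1 (shut), so that 0 is half open. In form: [[dx, dy, dz, wx, wy, wz, claw], ...]. A call has 1 to 8 rows; each row is the pose to reach, as a shift and turn from the pose commanded when the call began, along the tool's axes at that moment; what a row does not reach only later rows make up. A row lasts 1/12 s, in which the tool goes at most 41.7 mm and 7.16 degrees, less where a joint would pass 70% of its speed; a pose out of reach is approached as far as the arm can. A call with a gripper value outside its range is refused whole. The fingers move at their own pace and stop on an object; "force" is the grip in N (left out, the last holds). Time passes only in rows, so rows that repeat a pose let the fingers close. It gives the time, the measured TCP pose, the force, the opening and the grip force at its end, in the units of the state.
- bot.state(): the state, without advancing time (a new reading comes with each control period).
- camera(name): name is "scene" or "top" or "wrist"; returns the picture (480x640x3 uint8, blue, green, red); there is no depth.
- get_calibration(name): a dict with "fx", "fy", "cx", "cy" (pixels), "distortion" ([k1, k2, p1, p2, k3] as OpenCV has them; the pictures are not rectified), "world_to_cam" (4x4, takes a point from world to camera coordinates). Camera axes: x right, y up, looking along -z (the intrinsics and any distortion apply to the point x, -y, -z); pixel columns grow to the right and rows downward; lengths in m; the calibration is good to about 2 mm. A picture is of the moment at which its call begins: read the wrist's pose just before it. get_calibration takes no time and is no camera call; for the wrist camera it gives the pose at the moment of the call.
- bot.close_job(): hands the job in; it is judged then, once.
The state is a dict: "time": time; "qpos": joint angles; "joint_velocities": joint speeds; "tau": joint torques, N m; "ee_pos": TCP position; "tcp_rot": TCP orientation; "ft_force": force on the tool from outside, world axes, zero at the start; "moment": the same for the moment, N m; "finger_gap": finger opening in m; "gripper_force": force on a finger pad.
Only numpy, scipy, OpenCV 4.12 (cv2) and the standard library are available. Lean on these libraries where they do the work, as an engineer would, in place of code of your own. Each camera call takes 0.05 s, during which the arm holds its last target. There are 200 camera calls.

## Working session

There is one attempt and no reset: what is moved stays moved. The work goes in short steps, Python scripts to look and compute and a tool call to move; the robot and the scene stay as the last step left them, time stands still between calls to the robot, and variables do not carry over. Pictures are saved under pics/ and viewed, at most 10 in all, crops included, and the job is handed in when it is done.

Besides the shell and the picture viewer there is one more tool, called after "Emit:" by a JSON object that holds its "method" and its "body", one argument or row to a line. step_arm: Moves the arm, as the interface text tells. Its arguments: {"type":"object","properties":{"moves":{"type":"array","items":{"type":"array","items":{"type":"number"}}},"force":{"type":"number"}},"required":["moves"]}

```bash
mkdir -p pics; ls; python3 - <<'E'
from plant import bot,camera,get_calibration
import cv2,numpy as np
for n in("scene","top"):
    c=get_calibration(n);print(n,c["fx"],c["fy"],c["cx"],c["cy"],c["distortion"],np.round(c["world_to_cam"],4).tolist())
    cv2.imwrite(f"pics/{n}0.png",camera(n))
print(bot.state())
E
```

```text
pics
scene 545.1816623290168 545.1816623290168 324.2095438439254 240.52062326397913 [-0.14588239  0.          0.          0.          0.        ] [[0.3845, 0.923, -0.0177, -0.2522], [-0.6259, 0.2748, 0.7299, 0.3096], [0.6785, -0.2696, 0.6833, -1.4466], [0.0, 0.0, 0.0, 1.0]]
top 515.4146903784163 515.4146903784163 310.54194824233974 231.23273319758684 [-0.13635513  0.          0.          0.          0.        ] [[-0.0131, -0.9999, -0.0045, 0.0095], [0.9959, -0.0134, 0.0894, -0.6532], [-0.0895, -0.0034, 0.996, -0.8388], [0.0, 0.0, 0.0, 1.0]]
{'time': 0.1, 'qpos': array([ 1.12772708e+00,  1.81491634e-01,  1.60790321e+00,  2.71951672e-05,
        1.35381896e+00, -2.06295191e-01]), 'joint_velocities': array([-1.58034329e-05, -8.55659229e-04, -1.78867912e-03, -2.26393731e-03,
        1.93270241e-03, -1.21855486e-04]), 'tau': array([ 1.25585488e-03, -4.45874190e+01, -3.52245319e+01, -1.70692192e-04,
        3.95799274e-03, -4.81912579e-06]), 'ee_pos': array([0.13462941, 0.55850258, 0.23046258]), 'tcp_rot': array([ 1.18113560e-01,  9.92999763e-01, -7.63990828e-04, -2.71162961e-04]), 'ft_force': array([ 0.51141668, -0.45491935, -0.6729047 ]), 'moment': array([0.04758186, 0.01091248, 0.0038401 ]), 'gripper_force': 0.0, 'finger_gap': 0.08527267925513798}
```

View pics/scene0.png

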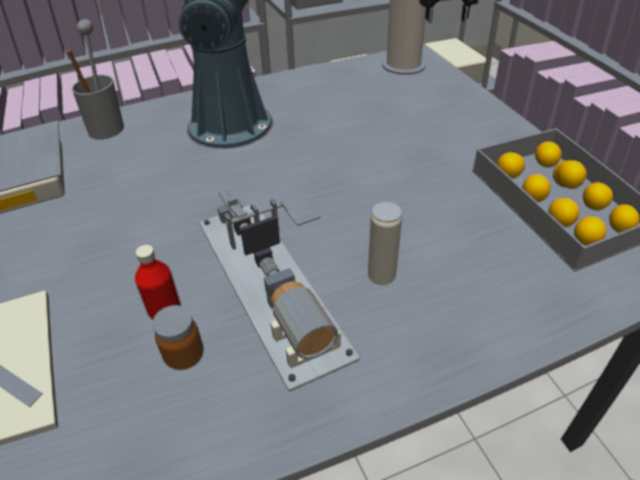

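View pics/top0.png

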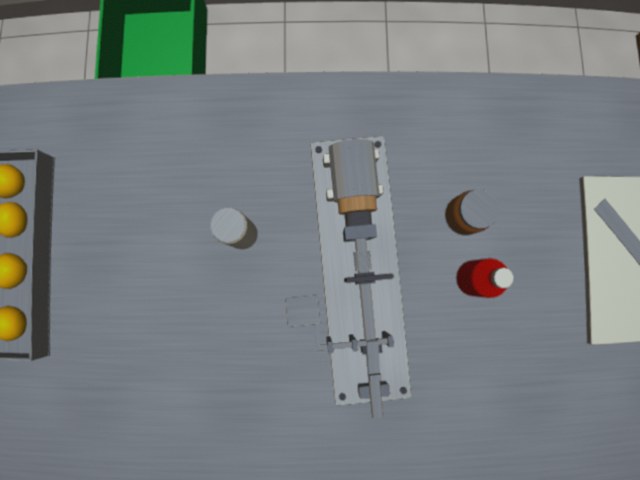

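The top view shows the base corners at about (311,143), (384,138), (410,398) and (336,405). The handle plate is at about (369,277) and the paddle outline at (303,310). The spray can is at (229,226), the jar at (477,210) and the sauce bottle at (490,278).

```bash
cat >h.py <<'E'
import cv2,numpy as np
from plant import bot,camera,get_calibration
def onplane(c,uv,z):
    K=np.array([[c["fx"],0,c["cx"]],[0,c["fy"],c["cy"]],[0,0,1]])
    p=cv2.undistortPoints(np.array(uv,float).reshape(-1,1,2),K,np.array(c["distortion"]))[:,0]
    T=np.array(c["world_to_cam"]);R=T[:3,:3];o=-R.T@T[:3,3]
    d=np.c_[p[:,0],-p[:,1],-np.ones(len(p))]@R
    return o+d*((z-o[2])/d[:,2])[:,None]
def project(c,P):
    K=np.array([[c["fx"],0,c["cx"]],[0,c["fy"],c["cy"]],[0,0,1]])
    T=np.array(c["world_to_cam"]);q=np.atleast_2d(P)@T[:3,:3].T+T[:3,3]
    return cv2.projectPoints(q*[1,-1,-1],np.zeros(3),np.zeros(3),K,np.array(c["distortion"]))[0][:,0]
E
python3 - <<'E'
from h import *
c=get_calibration("top")
b=onplane(c,[(311,143),(384,138),(410,398),(336,405)],.012);print(b.round(4))
m=((b[0]+b[1])-(b[2]+b[3]))[:2];yaw=np.arctan2(m[1],m[0]);ctr=b.mean(0)[:2]
ux=np.array([np.cos(yaw),np.sin(yaw)]);uy=np.array([-ux[1],ux[0]])
org=ctr+.0125*ux
print("yaw",np.degrees(yaw),"org",org, "L",np.linalg.norm(b[0]-b[3]),np.linalg.norm(b[0]-b[1]))
loc=lambda uv,z:(lambda p:np.c_[(p[:,:2]-org)@ux,(p[:,:2]-org)@uy].round(4))(onplane(c,uv,z))
print("paddle",loc([(285,296),(318,294),(322,325),(288,328)],.092), "expected",(org-.07*ux+.103*uy))
print("handle top",loc([(346,279),(392,275)],.145),onplane(c,[(369,277)],.145))
print("spray",loc([(229,226)],.16),"jar",loc([(477,210)],.09),"sauce",loc([(502,278)],.15))
E
python3 - <<'E'
import cv2
im=cv2.imread("pics/top0.png")
cv2.imwrite("pics/crop.png",cv2.resize(im[180:420,260:420],None,fx=3.6/1.5,fy=3.6/1.5,interpolation=cv2.INTER_CUBIC))
E
```

```text
[[ 0.81   -0.002   0.012 ]
 [ 0.8177 -0.1304  0.012 ]
 [ 0.3678 -0.1646  0.012 ]
 [ 0.3588 -0.0384  0.012 ]]
yaw 4.479187385564375 org [ 0.60101813 -0.08287686] L 0.45272146072464675 0.12868969314032555
paddle [[-0.0436  0.1281]
 [-0.0452  0.077 ]
 [-0.0933  0.0752]
 [-0.0932  0.1279]] expected [0.52318794 0.01434176]
handle top [[-0.0256  0.0349]
 [-0.0262 -0.0323]] [[ 0.57511506 -0.08351016  0.145     ]]
spray [[0.0652 0.1958]] jar [[ 0.0628 -0.1876]] sauce [[-0.0464 -0.1933]]
```

View pics/crop.png

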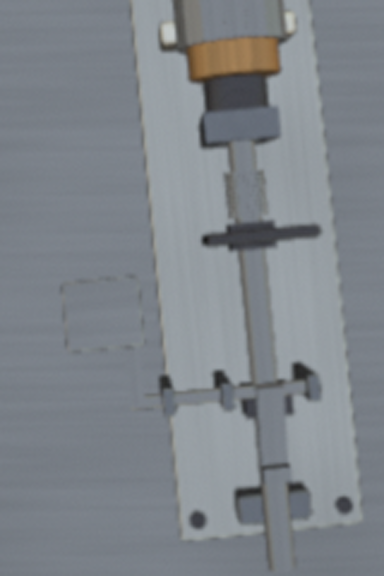

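The crop shows the handle plate crossing the rod at mid-height, with free rod ahead of it up to the striker nose. The pad outline lies to the left at about crop (103,313), matching the expected paddle position. Next I'll compute the approach.

```bash
cat >>h.py <<'E'
from scipy.spatial.transform import Rotation as Rn
YAW=np.radians(4.48);ORG=np.array([.6010,-.0829])
UX=np.array([np.cos(YAW),np.sin(YAW)]);UY=np.array([-UX[1],UX[0]])
def where():
    s=bot.state();p=s["ee_pos"];d=p[:2]-ORG
    print("t%.2f local"%s["time"],np.round([d@UX*1e3,d@UY*1e3,p[2]*1e3],1),"F local",np.round([s["ft_force"][:2]@UX,s["ft_force"][:2]@UY,s["ft_force"][2]],1),"gap",round(s["finger_gap"],4));return s
def plan(x,y,z):
    s=where();R=Rn.from_quat(s["tcp_rot"]);t=np.r_[ORG+x*UX+y*UY,z]
    Rt=Rn.from_matrix(np.c_[np.r_[-UX,0],np.r_[UY,0],[0,0,-1]])
    print("move",R.inv().apply(t-s["ee_pos"]).round(4),"rotdeg",np.degrees((R.inv()*Rt).as_rotvec()).round(2))
E
python3 -c "
from h import *
plan(.02,0,.231)"
```

```text
t0.10 local [-414.8  675.9  230.5] F local [ 0.5 -0.5 -0.7] gap 0.0853
move [-0.6228 -0.5079  0.    ] rotdeg [ -0.09  -0.03 -18.05]
```

Emit:
{"method": "step_arm", "body": {
  "moves": [
    [-0.623,-0.508,0,0,0,-18,1],
    [-0.623,-0.508,0,0,0,-18,1],
    [-0.623,-0.508,0,0,0,-18,1],
    [-0.623,-0.508,0,0,0,-18,1],
    [-0.623,-0.508,0,0,0,-18,1],
    [-0.623,-0.508,0,0,0,-18,1],
    [-0.623,-0.508,0,0,0,-18,1],
    [-0.623,-0.508,0,0,0,-18,1]
  ]
}}

```text
time: 0.77
ee_pos: [0.3339, 0.2961, 0.2312]
tcp_rot: [-0.039, 0.999, -0.0, -0.0]
ft_force: [0.8, 0.4, 0.2]
finger_gap: -0.0003
gripper_force: 0.0
```

```bash
python3 -c "
from h import *
plan(.02,0,.231)"
```

```text
t0.77 local [-236.6  398.7  231.2] F local [0.9 0.4 0.2] gap -0.0003
move [-2.568e-01 -3.986e-01  2.000e-04] rotdeg [-0.   -0.   -0.02]
```

Emit:
{"method": "step_arm", "body": {
  "moves": [
    [-0.257,-0.398,0,0,0,0,1],
    [-0.257,-0.398,0,0,0,0,1],
    [-0.257,-0.398,0,0,0,0,1],
    [-0.257,-0.398,0,0,0,0,1],
    [-0.257,-0.398,0,0,0,0,1],
    [-0.257,-0.398,0,0,0,0,1],
    [-0.257,-0.398,0,0,0,0,1],
    [-0.257,-0.398,0,0,0,0,1]
  ]
}}

```text
time: 1.43
ee_pos: [0.5361, 0.0307, 0.231]
tcp_rot: [-0.038, 0.999, 0.0, -0.0]
ft_force: [0.4, 0.8, 0.5]
finger_gap: -0.0001
gripper_force: 0.0
```

```bash
python3 -c "
from h import *
plan(.02,0,.231)"
```

```text
t1.43 local [-55.9 118.3 231. ] F local [0.4 0.7 0.5] gap -0.0001
move [-7.600e-02 -1.182e-01 -1.000e-04] rotdeg [ 0.01 -0.03 -0.07]
```

Emit:
{"method": "step_arm", "body": {
  "moves": [
    [-0.074,-0.114,0,0,0,0,1],
    [-0.074,-0.114,0,0,0,0,1],
    [-0.074,-0.114,0,0,0,0,1],
    [-0.074,-0.114,0,0,0,0,1],
    [-0.074,-0.114,0,0,0,0,1],
    [-0.074,-0.114,0,0,0,0,1]
  ]
}}

```text
time: 1.93
ee_pos: [0.6175, -0.0754, 0.2303]
tcp_rot: [-0.038, 0.999, 0.001, -0.001]
ft_force: [0.0, -0.5, 0.3]
finger_gap: 0.0001
gripper_force: 0.0
```

```bash
python3 - <<'E'
from h import *
plan(.02,0,.11)
cv2.imwrite("pics/w1.png",camera("wrist"))
c=get_calibration("wrist")
for l in [(-.022,.035,.145),(-.022,-.035,.145),(-.03,.035,.145),(.1,0,.1),(-.07,.103,.092)]:
    print(l,project(c,np.r_[ORG+l[0]*UX+l[1]*UY,l[2]]).round(0))
E
```

```text
t1.93 local [ 17.    6.2 230.3] F local [-0.  -0.5  0.3] gap 0.0001
move [-0.0033 -0.0064  0.1203] rotdeg [ 0.07 -0.11 -0.12]
(-0.022, 0.035, 0.145) [[360. 193.]]
(-0.022, -0.035, 0.145) [[256. 193.]]
(-0.03, 0.035, 0.145) [[360. 181.]]
(0.1, 0, 0.1) [[311. 320.]]
(-0.07, 0.103, 0.092) [[439. 123.]]
```

View pics/w1.png

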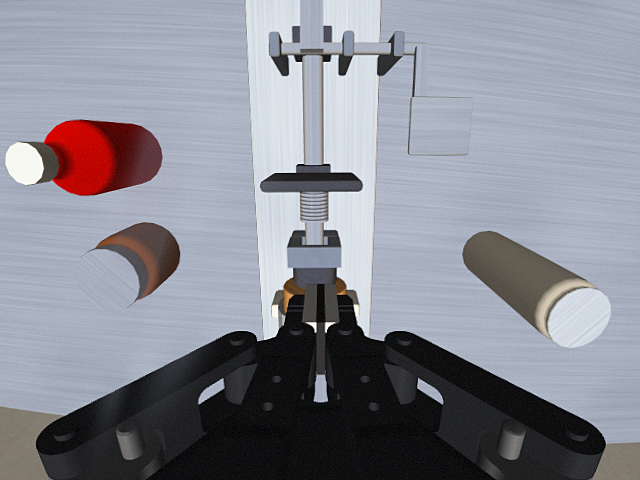

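The wrist view has the handle plate at x 260–362, rows 174–190, and the paddle centred at about (440,124), both as predicted. The fingers are ahead of the plate with free space below, so I'll lower.

Emit:
{"method": "step_arm", "body": {
  "moves": [
    [-0.002,-0.003,0.04,0,0,0,1],
    [-0.002,-0.003,0.08,0,0,0,1],
    [-0.002,-0.003,0.105,0,0,0,1],
    [-0.002,-0.003,0.12,0,0,0,1],
    [-0.002,-0.003,0.12,0,0,0,1],
    [-0.002,-0.003,0.12,0,0,0,1]
  ]
}}

```text
time: 2.48
ee_pos: [0.6192, -0.0763, 0.1111]
tcp_rot: [-0.04, 0.999, 0.0, -0.001]
ft_force: [1.1, -0.1, -0.3]
finger_gap: 0.0
gripper_force: 0.0
```

```bash
python3 -c "
from h import *
plan(-.005,0,.11)"
```

```text
t2.48 local [ 18.7   5.1 111.1] F local [ 1.1 -0.2 -0.3] gap 0.0
move [ 0.0237 -0.0051  0.0011] rotdeg [ 0.05 -0.1   0.05]
```

Emit:
{"method": "step_arm", "body": {
  "moves": [
    [0.01,-0.005,0.001,0,0,0,1],
    [0.02,-0.005,0.001,0,0,0,1],
    [0.025,-0.005,0.001,0,0,0,1],
    [0.028,-0.005,0.001,0,0,0,1],
    [0.031,-0.005,0.001,0,0,0,1],
    [0.034,-0.005,0.001,0,0,0,1],
    [0.037,-0.005,0.001,0,0,0,1],
    [0.037,-0.005,0.001,0,0,0,1]
  ]
}}

```text
time: 3.15
ee_pos: [0.5865, -0.0861, 0.112]
tcp_rot: [-0.039, 0.999, -0.001, 0.004]
ft_force: [9.7, 2.1, -3.7]
finger_gap: -0.0
gripper_force: 5.1
```

```bash
python3 -c "
from h import *
where()"
```

```text
t3.15 local [-14.7  -2.  112. ] F local [ 9.8  1.4 -3.7] gap -0.0
```

Emit:
{"method": "step_arm", "body": {
  "moves": [
    [0.009,0.001,0,0,0,0,1],
    [0.018,0.002,0,0,0,0,1],
    [0.027,0.002,0,0,0,0,1],
    [0.036,0.002,0,0,0,0,1],
    [0.044,0.002,0,0,0,0,1],
    [0.051,0.002,0,0,0,0,1],
    [0.056,0.002,0,0,0,0,1],
    [0.058,0.002,0,0,0,0,1]
  ]
}}

```text
time: 3.82
ee_pos: [0.5309, -0.0904, 0.1125]
tcp_rot: [-0.038, 0.999, -0.002, 0.007]
ft_force: [19.9, -3.5, -10.5]
finger_gap: -0.0001
gripper_force: 9.5
```

```bash
python3 -c "
from h import *
where()"
```

```text
t3.82 local [-70.5  -2.  112.5] F local [ 19.5  -5.1 -10.5] gap -0.0001
```

Emit:
{"method": "step_arm", "body": {
  "moves": [
    [0.003,0,0,0,0,0,1],
    [0.005,0,0,0,0,0,1],
    [0.005,0,0,0,0,0,1]
  ]
}}

```text
time: 4.07
ee_pos: [0.5263, -0.0907, 0.1125]
tcp_rot: [-0.038, 0.999, -0.002, 0.007]
ft_force: [19.2, -3.4, -11.9]
finger_gap: 0.0001
gripper_force: 9.6
```

```bash
python3 -c "
from h import *
where()"
```

```text
t4.07 local [-75.1  -2.  112.5] F local [ 18.9  -4.9 -11.9] gap 0.0001
```

Emit:
{"method": "step_arm", "body": {
  "moves": [
    [0.002,0,0,0,0,0,1],
    [0.003,0,0,0,0,0,1],
    [0.003,0,0,0,0,0,1]
  ]
}}

```text
time: 4.32
ee_pos: [0.5236, -0.0909, 0.1125]
tcp_rot: [-0.038, 0.999, -0.002, 0.007]
ft_force: [20.7, -3.4, -11.9]
finger_gap: 0.0001
gripper_force: 9.8
```

```bash
python3 -c "
from h import *
where()
cv2.imwrite('pics/w2.png',camera('wrist'))"
```

```text
t4.32 local [-77.8  -1.9 112.5] F local [ 20.3  -5.  -11.9] gap 0.0001
```

View pics/w2.png

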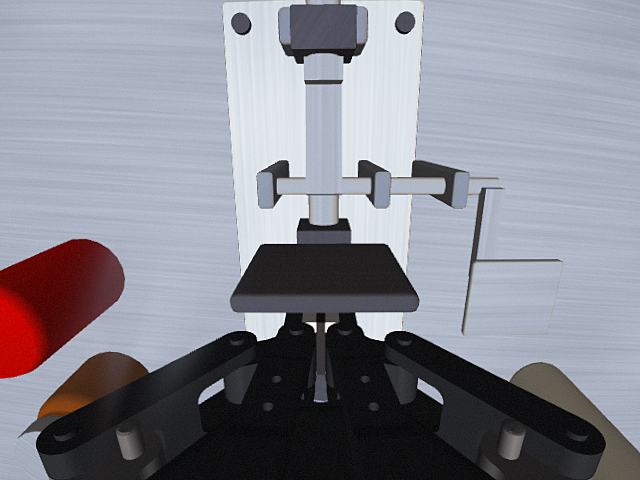

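The wrist view shows the plate at rows 245–310 against the fingers, with the paddle to its right at about (515,298). The draw isn't complete yet, so I'll keep creeping.

Emit:
{"method": "step_arm", "body": {
  "moves": [
    [0.002,0,0,0,0,0,1],
    [0.003,0,0,0,0,0,1],
    [0.003,0,0,0,0,0,1]
  ]
}}

```text
time: 4.62
ee_pos: [0.5207, -0.0911, 0.1126]
tcp_rot: [-0.038, 0.999, -0.002, 0.007]
ft_force: [19.7, -2.5, -12.1]
finger_gap: -0.0004
gripper_force: 10.0
```

```bash
python3 -c "
from h import *
where()"
```

```text
t4.62 local [-80.7  -1.9 112.6] F local [ 19.5  -4.  -12.1] gap -0.0004
```

Emit:
{"method": "step_arm", "body": {
  "moves": [
    [0.002,0,0,0,0,0,1],
    [0.003,0,0,0,0,0,1],
    [0.003,0,0,0,0,0,1]
  ]
}}

```text
time: 4.87
ee_pos: [0.5178, -0.0914, 0.1126]
tcp_rot: [-0.038, 0.999, -0.002, 0.007]
ft_force: [21.5, -3.2, -11.5]
finger_gap: 0.0001
gripper_force: 10.2
```

```bash
python3 -c "
from h import *
where()"
```

```text
t4.87 local [-83.6  -2.  112.6] F local [ 21.2  -4.9 -11.5] gap 0.0001
```

Emit:
{"method": "step_arm", "body": {
  "moves": [
    [0.002,0,0,0,0,0,1],
    [0.002,0,0,0,0,0,1]
  ]
}}

```text
time: 5.03
ee_pos: [0.5168, -0.0914, 0.1127]
tcp_rot: [-0.038, 0.999, -0.002, 0.008]
ft_force: [25.7, -2.9, -13.9]
finger_gap: 0.0004
gripper_force: 12.1
```

```bash
python3 -c "
from h import *
where()"
```

```text
t5.03 local [-84.6  -1.9 112.7] F local [ 25.4  -4.9 -13.9] gap 0.0004
```

Emit:
{"method": "step_arm", "body": {
  "moves": [
    [-0.003,0,0,0,0,0,1],
    [-0.006,0,0,0,0,0,1],
    [-0.009,0,0,0,0,0,1],
    [-0.012,0,0,0,0,0,1],
    [-0.014,0,0,0,0,0,1],
    [-0.014,0,0,0,0,0,1]
  ]
}}

```text
time: 5.53
ee_pos: [0.5297, -0.0903, 0.1126]
tcp_rot: [-0.038, 0.999, -0.002, 0.007]
ft_force: [19.0, -2.8, -8.7]
finger_gap: -0.0002
gripper_force: 9.3
```

```bash
python3 -c "
from h import *
where()"
```

```text
t5.53 local [-71.7  -1.8 112.6] F local [18.7 -4.3 -8.7] gap -0.0002
```

Emit:
{"method": "step_arm", "body": {
  "moves": [
    [-0.002,0,0,0,0,0,1],
    [-0.004,0,0,0,0,0,1],
    [-0.004,0,0,0,0,0,1]
  ]
}}

```text
time: 5.78
ee_pos: [0.5296, -0.0889, 0.1117]
tcp_rot: [-0.039, 0.999, -0.001, 0.002]
ft_force: [5.3, -1.2, 1.8]
finger_gap: -0.0003
gripper_force: 2.6
```

```bash
python3 -c "
from h import *
where()"
```

```text
t5.78 local [-71.6  -0.4 111.7] F local [ 5.2 -1.6  1.8] gap -0.0003
```

The force dropped to 5 N with no motion, so the sear has caught. I'll back off and lift.

Emit:
{"method": "step_arm", "body": {
  "moves": [
    [-0.004,0,0,0,0,0,1],
    [-0.01,0,0,0,0,0,1],
    [-0.03,0,0,0,0,0,1],
    [-0.035,0,0,0,0,0,1],
    [-0.035,0,-0.03,0,0,0,1],
    [-0.035,0,-0.07,0,0,0,1],
    [-0.035,0,-0.08,0,0,0,1],
    [-0.035,0,-0.08,0,0,0,1]
  ]
}}

```text
time: 6.45
ee_pos: [0.5648, -0.0862, 0.1944]
tcp_rot: [-0.039, 0.999, -0.001, 0.003]
ft_force: [0.4, 0.3, 0.7]
finger_gap: 0.0003
gripper_force: 0.0
```

```bash
python3 - <<'E'
from h import *
plan(-.07,.103,.19)
im=camera("top");cv2.imwrite("pics/t2.png",im)
E
```

```text
t6.45 local [-36.3  -0.4 194.4] F local [0.4 0.3 0.7] gap 0.0003
move [0.0338 0.1034 0.0039] rotdeg [-0.17  0.35 -0.02]
```

View pics/t2.png

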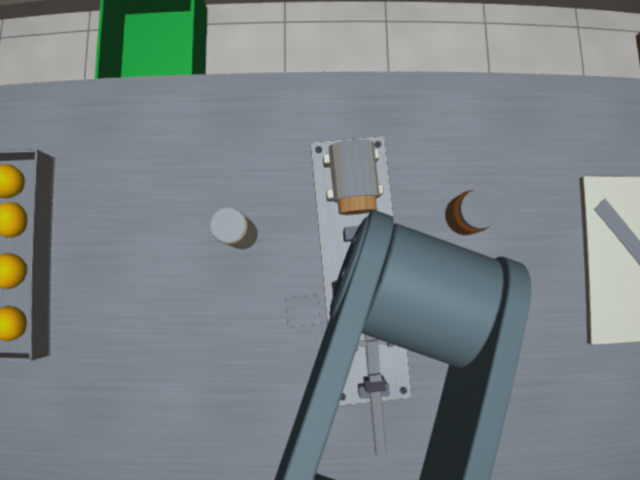

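The rod tail has moved from row 417 to row 455 and the nose no longer touches the block, so the striker is cocked. Now I'll move above the paddle.

Emit:
{"method": "step_arm", "body": {
  "moves": [
    [0.034,0.104,0.004,0,0,0,1],
    [0.034,0.104,0.004,0,0,0,1],
    [0.034,0.104,0.004,0,0,0,1],
    [0.034,0.104,0.004,0,0,0,1],
    [0.034,0.104,0.04,0,0,0,1],
    [0.034,0.104,0.075,0,0,0,1],
    [0.034,0.104,0.09,0,0,0,1],
    [0.034,0.104,0.09,0,0,0,1]
  ]
}}

```text
time: 7.17
ee_pos: [0.516, 0.0161, 0.0946]
tcp_rot: [-0.039, 0.999, 0.001, -0.005]
ft_force: [-0.6, -0.3, -0.8]
finger_gap: -0.0001
gripper_force: 0.0
```

```bash
python3 - <<'E'
from h import *
plan(-.07,.103,.092)
im=camera("wrist");cv2.imwrite("pics/w3.png",im)
E
```

```text
t7.17 local [-77.  105.3  94.6] F local [-0.6 -0.2 -0.8] gap -0.0001
move [-0.007  -0.0023  0.0025] rotdeg [ 0.16 -0.62 -0.05]
```

View pics/w3.png

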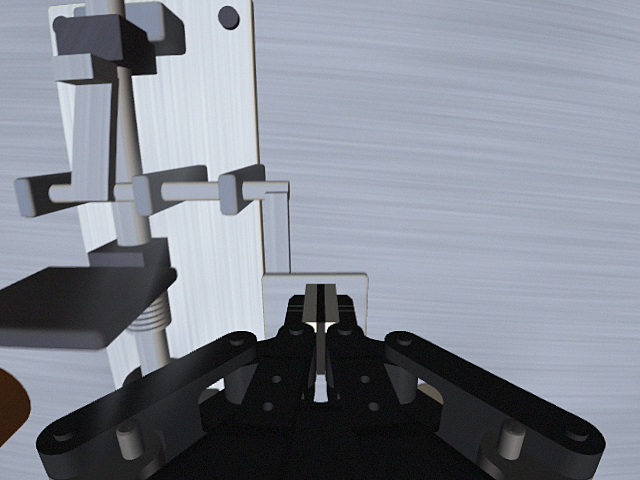

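The paddle is centred under the fingers at x 262–368, and the handle plate's path lies well to the side. I'll press now.

Emit:
{"method": "step_arm", "body": {
  "moves": [
    [-0.007,-0.002,0,0,0,0,1],
    [-0.007,-0.002,0.002,0,0,0,1],
    [-0.007,-0.002,0.006,0,0,0,1],
    [-0.007,-0.002,0.01,0,0,0,1],
    [-0.007,-0.002,0.014,0,0,0,1],
    [-0.007,-0.002,0.017,0,0,0,1],
    [-0.007,-0.002,0.017,0,0,0,1]
  ]
}}

```text
time: 7.8
ee_pos: [0.5296, 0.0138, 0.0848]
tcp_rot: [-0.039, 0.999, -0.0, 0.002]
ft_force: [2.8, -0.5, 2.9]
finger_gap: -0.0
gripper_force: 1.8
```

```bash
python3 - <<'E'
from h import *
where()
im=camera("wrist");cv2.imwrite("pics/w4.png",im)
E
```

```text
t7.80 local [-63.6 102.   84.8] F local [ 2.8 -0.7  2.9] gap -0.0
```

View pics/w4.png

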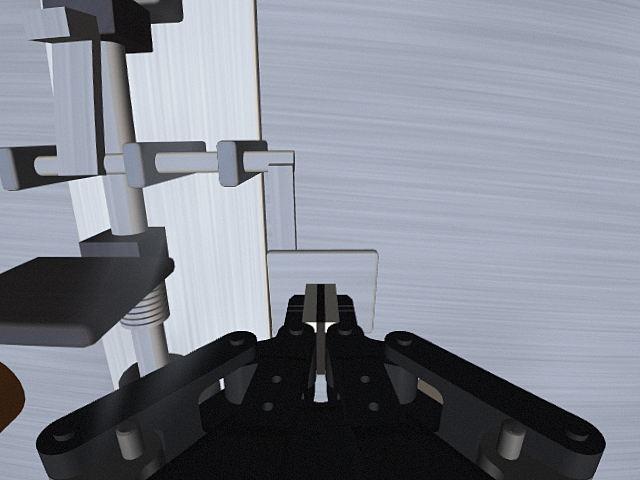

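The plate is still at rows 258–345 and hasn't fired; the press is only about 7 mm so far. I'll press deeper.

Emit:
{"method": "step_arm", "body": {
  "moves": [
    [0.004,0,0.003,0,0,0,1],
    [0.004,0,0.006,0,0,0,1],
    [0.004,0,0.009,0,0,0,1],
    [0.004,0,0.01,0,0,0,1],
    [0.004,0,0.01,0,0,0,1]
  ]
}}

```text
time: 8.27
ee_pos: [0.525, 0.0135, 0.0758]
tcp_rot: [-0.039, 0.999, -0.0, 0.001]
ft_force: [-4.6, 0.5, 23.0]
finger_gap: -0.0003
gripper_force: 10.5
```

```bash
python3 - <<'E'
from h import *
where()
im=camera("wrist");cv2.imwrite("pics/w5.png",im)
E
```

```text
t8.27 local [-68.3 102.   75.8] F local [-4.5  0.9 23. ] gap -0.0003
```

View pics/w5.png

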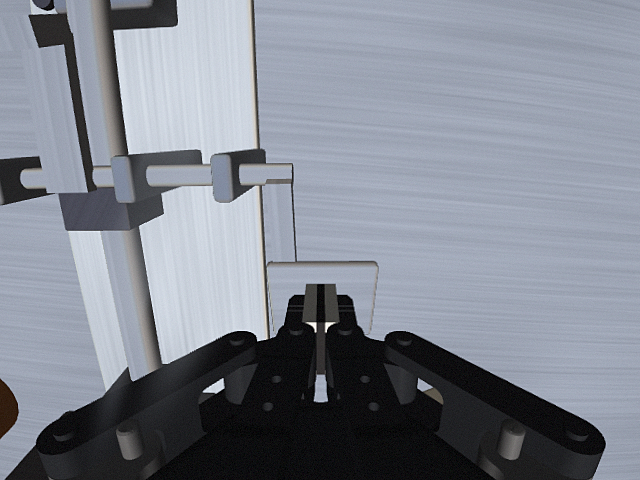

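The striker has fired: the plate is gone from the left and the sear arm is lifted. I'll lift straight up and away.

Emit:
{"method": "step_arm", "body": {
  "moves": [
    [0,0,-0.01,0,0,0,1],
    [0,0,-0.03,0,0,0,1],
    [0,0,-0.07,0,0,0,1],
    [0,0,-0.11,0,0,0,1],
    [0.04,0.04,-0.13,0,0,0,1],
    [0.07,0.08,-0.13,0,0,0,1],
    [0.1,0.1,-0.13,0,0,0,1],
    [0.1,0.1,-0.13,0,0,0,1]
  ]
}}

```text
time: 8.98
ee_pos: [0.412, 0.1078, 0.2023]
tcp_rot: [-0.039, 0.999, 0.0, -0.002]
ft_force: [-0.3, 0.8, 0.8]
finger_gap: 0.0
gripper_force: 0.0
```

```bash
python3 - <<'E'
from h import *
where()
a=camera("top");b=camera("scene")
cv2.imwrite("pics/end.png",np.hstack([cv2.resize(a[100:420,200:540],(400,376)),cv2.resize(b[160:400,120:420],(400,376))]))
E
```

```text
t8.98 local [-173.5  204.9  202.3] F local [-0.2  0.8  0.8] gap 0.0
```

View pics/end.png

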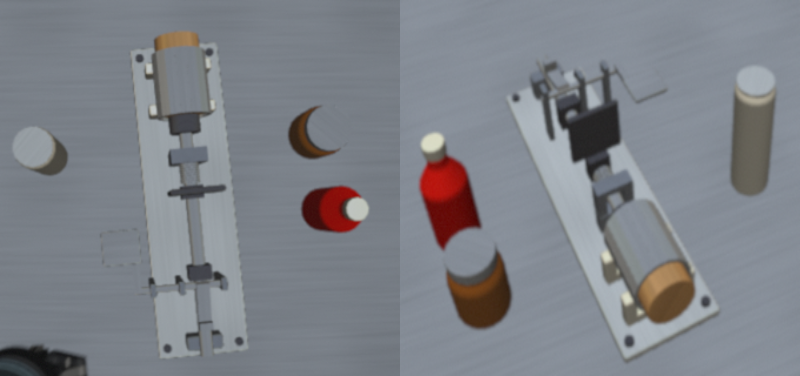

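The block is flush at the near rim and sticks out at the far end. The striker is fully forward, the paddle is back up, and the bottle, can and jar stand where they were.

```bash
python3 -c "
from plant import bot
print(bot.close_job())"
```

```text
the job is handed in; nothing more can be done
None
```

The striker was cocked, let go and fired by the paddle; the final pictures show the block driven in to the mould's near rim and the bottle, can and jar where they were, and I handed the job in at about 9 s (no verdict was shown).

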